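Isolate a bench battery box and draw its fuse carrier

TASK

The battery box on the bench is to have its fuse checked. First make it dead: pull the red isolating link straight up out of its socket in the top panel, put it down in the white parts tray without dropping it, and let it go. Then pinch the two blue side catches of the grey fuse carrier together, lift the carrier straight up out of the box and finish still holding it by its pinched catches, upright and still, about 10 cm above where it sat, so that the fuse under it can be seen; leave the other things on the bench where they are.

Things in the scene. Friction and masses are not known exactly. Their poses are not given: they have to be found in the camera images.
- battery_box: grey bench battery box, fixed, hollow, 130 mm (its x) by 210 mm (its y) by 78 mm high, with a flat top panel. Origin: centre of its underside; z up. With its x pointing away from the robot its y points left: the red link stands in the panel at y = +22 mm, the grey fuse carrier at y = -50 mm, both at x = 0; a meter and lamps 6 mm high at y = +79 mm. Its yaw varies by up to 0.5 rad
- link_socket (a point): centre of the link's socket mouth, in the plane of the top panel (78 mm above the bench); axes as the battery box. Two sprung plungers in the ends of the socket (along y) hold the seated link: it comes free with a straight upward pull of about 10 N (7 to 15 N) over the first 6 mm, and is clear of the socket once raised 22 mm
- fuse_well (a point): centre of the mouth of the fuse carrier's well, in the plane of the top panel; axes as the battery box. The well is 30 mm deep; the carrier has about 1 mm of play in it all round
- link_grip (a point): middle of the handle of the red isolating link, a loose plug of about 70 g; 25 mm above the panel while seated, then with axes as the battery box. The handle is a ribbed block 14 mm thick (x), 40 mm long (y), from 7 to 40 mm above the panel: grip it across its thickness, along x. Below it a flange 28 x 52 mm lies on the panel
- link_foot (a point): centre of the underside of the link, 45 mm straight below link_grip (link's own z). The black plug below the flange is 16 x 41 mm and 20 mm high. From the flange a red tongue 24 mm wide reaches 14 mm farther to -y, just over the edge of the carrier's foot flange, so the carrier cannot rise before the link is out
- carrier_grip (a point): centre of the grey fuse carrier's grip, midway between its catches; 23 mm above the panel while seated, then with axes as the battery box. Loose, about 95 g. Grip block 23 mm (x) by 36 mm (y), its top 40 mm above the panel. A ribbed blue catch on its -x side and one on its +x side, each 20 mm wide (y), from 6 to 37 mm above the panel; 36 mm over both when out, 26 mm when pressed in
- carrier_foot (a point): centre of the underside of the carrier's fuse clips, 47 mm straight below carrier_grip (24 mm below the panel while seated). The carrier's foot flange, 34 x 56 mm and 3 mm thick, lies on the panel
- catch_near (a joint): travel of the catch on the carrier's -x side: 0 out, 0.005 m fully pressed in (spring 1.5 to 3 N). While a catch is out its tooth hooks under the panel and the carrier cannot come up; both must be in by more than about 0.0035 m, as when fingers from above close on them along x
- catch_far (a joint): the same for the catch on the +x side
- tray: open white plastic parts tray, fixed, 140 mm (its x) by 100 mm (its y), walls 4 mm thick and 24 mm high. Origin: centre of its underside; z up. It stands to the left or to the right of the battery box, a sample cup with a red lid on the other side. Farther left (y above 0.41 m, x above 0.43 m) stands a water bath 0.41 m high
- tray_floor (a point): centre of the tray's inner floor, 5 mm above the bench; axes as the tray
- cup: bystander: white sample cup with a red lid, 56 mm across, 65 mm high; origin under its centre
- petri: bystander: stack of petri dishes, 67 mm across, 47 mm high, at the back left
- timer: bystander: small white timer, 62 x 62 x 18 mm, at the front left
- wash_bottle: bystander: white wash bottle, 203 mm high, at the back right
- dark_a: bystander: dark glass bottle with a pale cap, 40 mm across, 100 mm high, at the back
- marker: bystander: marker pen, 132 mm long, lying at the front right

How it is judged:
By the outcome, as a careful person would: the job done as asked, in the order asked, and still so for the second after the job is handed in, while the arm keeps its last pose, push and grip.
It also fails if it takes over 51 s, if anything falls off the work surface, if the arm or the gripper's body presses on something with over 40 N, if the wrist force passes 120 N, or if a joint passes its speed limit or range.

ROBOT

A 7-joint arm with a two-finger parallel gripper is mounted at the origin on a cart in front of the work surface, level with it; the furniture and walls round the work are solid. World frame = base frame: x ahead of the robot, y to its left, z up, the work surface at z = 0. Lengths are in mm, angles in degrees, forces in N, time in s.
With the tool pointing down it reaches from about 350 to 900 mm from the base axis. Payload 7.2 kg.
Tool frame: the origin (TCP) lies midway between the tips of the shut fingers; the grasp point (between the pads) lies 19 mm behind it; z points along the fingers, y is the line along which they close (so a half turn about z gives the same grasp; the last joint's range is limited). The gripper opens to 85 mm and grips with 20 to 120 N. Pads are 22 mm wide; open, the fingers measure 114 mm over their backs; the gripper's body (76 mm by 85 mm) begins 54 mm behind the grasp point. The pads swing forward as they close: fully open they stand 13 mm farther back than shut.
Start: joints at [59.748, 23.554, -0.728, 91.456, 0.321, 64.991, -4.71], TCP at [277.345, -560.097, 231.297] pointing down, gripper open.
Joint ranges: [-169.25, 169.25], [-16.82, 113.86], [-84.01, 82.57], [7.8, 145.47], [-59.2, 239.2], [7.22, 106.19], [-163.78, 163.78]. Speed limits (degrees/s): [136.94, 136.94, 172.46, 172.46, 180, 180, 180].

INTERFACE

Orientations are given as a 3x3 rotation matrix whose columns are the frame's x, y, z axes.
In Python, from plant import sensors, optics, bot gives the robot as it stands.
- The arm moves only by the tool move_arm, never from a script. Its arguments are lists of equal length, an entry for each row: "delta_rot": the turn, a rotation vector about the tool's x, y, z normalised to -1 to 1, where 1 is 90 degrees, a list of three; "dp": the shift along the tool's x, y, z normalised to -1 to 1, where 1 is 0.4 m, a list of three; "hand": the finger opening in mm, from 0 to 85.4. A call has 1 to 10 rows; each row is the pose to reach, as a shift and turn from the pose commanded when the call began, along the tool's axes at that moment; what a row does not reach only later rows make up. A row lasts 1/8 s, in which the tool goes at most 62.5 mm and 10.7 degrees, less where a joint would pass 70% of its speed; a pose out of reach is approached as far as the arm can. A call with a number of a shift or a turn outside -1 to 1 is refused whole. A call with a gripper value outside its range is refused whole. The fingers move at their own pace and stop on an object; the grip force is fixed at half the most. Time passes only in rows, so rows that repeat a pose let the fingers close. It gives the time, the measured TCP pose, the force, the opening and the grip force at its end, in the units of the state.
- sensors.read_state(): the state, without advancing time (a new reading comes with each control period).
- optics.snapshot(name): name is "scene" or "top"; returns a dict with "pixels" (480x640x3 uint8, red, green, blue), "z_map" (480x640 float32, mm along the optical axis (not along the pixel's ray), 0 where there is no reading), "fx", "fy", "cx", "cy" (pixels), "k1" (the pictures are not rectified: a ray, as slopes to the right and down, at radius r is drawn at 1 + k1 r^2 times it, then the intrinsics apply), "view" (4x4, takes a point from world to camera coordinates). Camera axes: x right, y up, looking along -z (the intrinsics and any distortion apply to the point x, -y, -z); pixel columns grow to the right and rows downward; lengths in mm; the calibration is good to about 2 mm. A picture is of the moment at which its call begins.
- bot.hand_in(): hands the job in; it is judged then, once.
The state is a dict: "t": time; "joint_positions": joint angles; "joint_vel": joint speeds; "tau": joint torques, N m; "tool_pos": TCP position; "tool_rot": TCP orientation; "wrist_force": force on the tool from outside, world axes, zero at the start; "torque": the same for the moment, N m; "width": finger opening in mm; "finger_force": force on a finger pad.
Only numpy, scipy, OpenCV 4.12 (cv2) and the standard library are available. Lean on these libraries where they do the work, as an engineer would, in place of code of your own. Each camera call takes 0.05 s, during which the arm holds its last target. There are 200 camera calls.

## Working session

There is one attempt and no reset: what is moved stays moved. The work goes in short steps, Python scripts to look and compute and a tool call to move; the robot and the scene stay as the last step left them, time stands still between calls to the robot, and variables do not carry over. Pictures are saved under pics/ and viewed, at most 10 in all, crops included, and the job is handed in when it is done.

Besides the shell and the picture viewer there is one more tool, called after ">>>" as name(argument=value, ...) on one line, values as JSON. move_arm: Moves the arm, as the interface text tells. Its arguments: {"type":"object","properties":{"delta_rot":{"type":"array"},"dp":{"type":"array"},"hand":{"type":"array"}},"required":["delta_rot","dp","hand"]}

```bash
ls; mkdir -p pics
cat > h.py <<'E'
import numpy as np, cv2
from plant import sensors, optics, bot
def cloud(s):
    h,w=s["z_map"].shape
    v,u=np.mgrid[0:h,0:w]
    return pts(s,u.ravel(),v.ravel(),s["z_map"].ravel()).reshape(h,w,3)
def slopes(s,u,v):
    x=(np.asarray(u,float)-s["cx"])/s["fx"]; y=(np.asarray(v,float)-s["cy"])/s["fy"]
    a,b=x.copy(),y.copy()
    for _ in range(8):
        f=1+s["k1"]*(a*a+b*b); a,b=x/f,y/f
    return a,b
def pts(s,u,v,z):
    a,b=slopes(s,u,v); z=np.asarray(z,float)
    c=np.stack([a*z,-b*z,-z,np.ones_like(z)],-1)
    return (c@np.linalg.inv(s["view"]).T)[...,:3]
def onplane(s,u,v,h):
    p=pts(s,u,v,np.ones(np.shape(u))); o=np.linalg.inv(s["view"])[:3,3]
    d=p-o; return o+d*((h-o[2])/d[...,2])[...,None]
def save(s,n): cv2.imwrite("pics/"+n,s["pixels"][...,::-1])
E
python3 - <<'E'
from h import *
for n in("scene","top"):
    s=optics.snapshot(n); save(s,n+"0.png"); np.savez("/tmp/"+n+"0.npz",**s)
    print(n,s["fx"],s["k1"],np.linalg.inv(s["view"])[:3].round(2).tolist(),(s["z_map"]>0).mean())
st=sensors.read_state(); print(st)
E
```

```text
pics
scene 511.1083132419934 0.05017478870510115 [[-0.85, 0.32, -0.42, -91.15], [-0.52, -0.55, 0.65, 988.17], [-0.02, 0.78, 0.63, 1026.95]] 0.9959212239583334
top 472.5603501179831 -0.01254559832332198 [[0.0, 0.99, -0.13, 381.23], [-1.0, 0.0, 0.01, 10.73], [0.01, 0.13, 0.99, 1291.77]] 0.9960611979166667
{'t': 0.1, 'joint_positions': array([59.74783809, 23.59799744, -0.72808952, 91.49972604,  0.32262246,
       64.98860748, -4.71095242]), 'joint_vel': array([ 0.07638675, -0.07727365,  0.06646072, -0.22628833,  0.03155403,
        0.04336164,  0.08573793]), 'tau': array([ 2.25214862e-03, -6.01826692e+01,  6.84217438e-01, -3.00091696e+01,
        1.40636286e-02,  6.46624365e-03,  2.45543600e-05]), 'tool_pos': array([ 277.11464502, -559.71469928,  230.50592861]), 'tool_rot': array([[ 8.96136145e-01,  4.43778569e-01, -7.69467391e-04],
       [ 4.43779216e-01, -8.96135278e-01,  1.25385372e-03],
       [-1.33113464e-04, -1.46509728e-03, -9.99998918e-01]]), 'wrist_force': array([-0.55886088,  0.38915663, -0.40436583]), 'torque': array([-0.00991057, -0.00573756, -0.0034033 ]), 'finger_force': 0.0, 'width': 85.2708378023511}
```

View pics/top0.png

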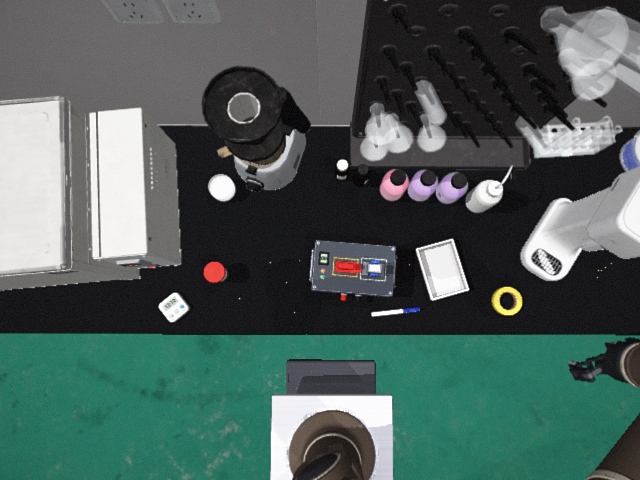

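View pics/scene0.png

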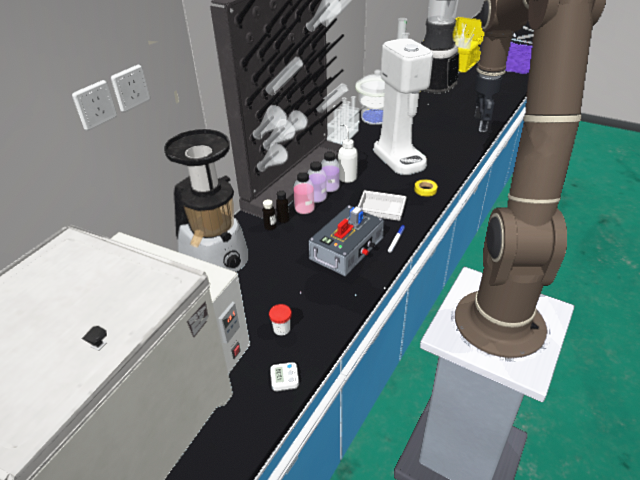

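The top view shows the box around pixel (352,268), the red link at (347,267), the carrier at (375,268) and the tray to the right at (442,270). The cup is to the left at (215,271). Next I'll measure them.

```bash
cat > meas.py <<'E'
from h import *
def blob(m,p):
    n,l,st,c=cv2.connectedComponentsWithStats(m.astype(np.uint8)); 
    return n,l,st,c
S={n:dict(np.load(f"/tmp/{n}0.npz")) for n in("top","scene")}
for n,s in S.items():
    P=cloud(s); X,Y,Z=P[...,0],P[...,1],P[...,2]
    reg=(X>350)&(X<620)&(Y>-160)&(Y<160)
    m=reg&(Z>71)&(Z<83)
    k,l,st,c=blob(m,0); i=1+np.argmax(st[1:,4]); v,u=np.where(l==i)
    print(n,"panel z",np.median(Z[l==i]))
    q=onplane(s,u,v,78.)[:,:2].astype(np.float32); r=cv2.minAreaRect(q); print(" panel",r)
    hsv=cv2.cvtColor(s["pixels"],cv2.COLOR_RGB2HSV); H,Sa,V=cv2.split(hsv)
    top=reg&(Z>95)&(Z<135)
    for nm,mm in(("red",((H<8)|(H>172))&(Sa>130)&top),("hi",top),("blue",(H>95)&(H<125)&(Sa>120)&reg&(Z>80))):
        k,l,st,c=blob(mm,0)
        for i in range(1,k):
            if st[i,4]>12:
                p=P[l==i]; r=cv2.minAreaRect(p[:,:2].astype(np.float32)); print(" ",nm,st[i,4],c[i].round(1),p.mean(0).round(1),np.percentile(p[:,2],[5,95]).round(),np.round(r[0],1),np.round(r[1],1),round(r[2],1))
    # tray
    m=(X>300)&(X<650)&(Y>-420)&(Y<-130)&(V>150)&(Sa<60)&(Z>-5)&(Z<40)
    k,l,st,c=blob(m,0); i=1+np.argmax(st[1:,4]); v,u=np.where(l==i)
    q=onplane(s,u,v,24.)[:,:2].astype(np.float32); print(" tray",cv2.minAreaRect(q),np.percentile(Z[l==i],[5,50,95]))
    if n=="top":
        cr=s["pixels"][230:310,295:480]; cv2.imwrite("pics/crop.png",cv2.resize(cr[...,::-1],None,fx=4,fy=4,interpolation=cv2.INTER_CUBIC))
E
python3 meas.py
```

```text
top panel z 77.97536702448258
 panel ((482.2447509765625, -54.59196472167969), (208.55548095703125, 129.30262756347656), 85.63798522949219)
  red 96 [345.8 265.8] [483.4 -33.7 115.9] [105. 120.] [483.5 -33. ] [37.6 14.5] 89.3
  hi 188 [374. 268.] [ 478.2 -104.1  116. ] [106. 121.] [ 478.5 -104.3] [35.3 35.7] 89.5
  hi 96 [345.8 265.8] [483.4 -33.7 115.9] [105. 120.] [483.5 -33. ] [37.6 14.5] 89.3
  blue 24 [374.5 262. ] [ 493.7 -105.8  112.3] [104. 119.] [ 493.3 -105.7] [19.1  6. ] 89.5
  blue 25 [373.1 274.1] [ 463.3 -102.3  110.4] [ 90. 119.] [ 464.  -105.6] [24.3  6.4] 87.8
 tray ((483.8865661621094, -295.68829345703125), (145.93919372558594, 107.14495849609375), 15.807974815368652) [ 0.29711667  5.29190615 27.92103326]
scene panel z 76.83024492969184
 panel ((479.3622131347656, -46.33412170410156), (214.5879669189453, 132.8950958251953), 85.89152526855469)
  red 92 [342.4 225.4] [481.4 -25.6 110. ] [ 97. 119.] [482.  -27.6] [43.3 16.6] 82.1
  hi 142 [356.  213.3] [474.9 -95.8 110.6] [ 97. 119.] [ 477.9 -101.5] [36.2 48.5] 28.8
  hi 96 [342.2 225.5] [481.8 -25.  109.8] [ 97. 119.] [482.  -27.5] [42.8 17.8] 79.5
  blue 49 [360.  216.6] [462.7 -98.5 100.9] [ 84. 114.] [ 463.9 -101.9] [10.  34.9] 1.5
 tray ((480.66778564453125, -282.9230041503906), (147.48239135742188, 138.37448120117188), 15.215571403503418) [-1.25639733  6.20103152 26.66233629]
```

View pics/crop.png

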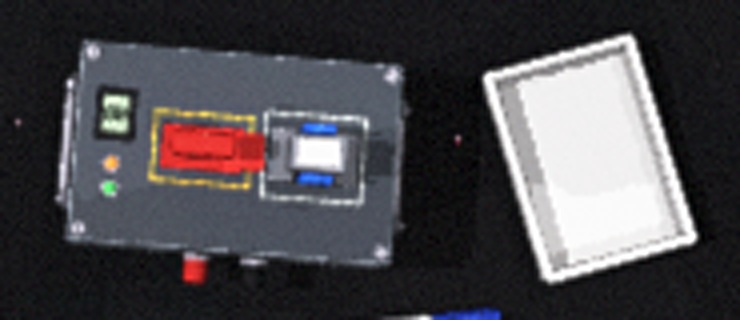

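Both top-view estimates agree to about 0.5 mm. The box yaw is about -4.4°, the link is at (483.7, -32.8) and the carrier at (478.4, -104.4). The tray centre is about (485, -297), with a yaw of 15.8°.

```bash
cat > go.py <<'E'
import sys
from h import *
from scipy.spatial.transform import Rotation as R
# usage: go.py x y z yaw(angle of tool y axis)   -> dp, delta_rot for a tool pointing down
st=sensors.read_state(); Rm=st["tool_rot"]; p=st["tool_pos"]
a=list(map(float,sys.argv[1:5])); t=np.radians(a[3]); y=np.array([np.cos(t),np.sin(t),0]); z=np.array([0,0,-1.])
Rt=np.stack([np.cross(y,z),y,z],1)
print("t",st["t"],"pos",p.round(1),"yang",np.degrees(np.arctan2(Rm[1,1],Rm[0,1])).round(2),"w",st["width"],"F",st["wrist_force"].round(1),"q7",st["joint_positions"][[0,6]].round(1))
print("dp",(Rm.T@(np.array(a[:3])-p)/400).round(4).tolist(),"rot",(R.from_matrix(Rm.T@Rt).as_rotvec()/(np.pi/2)).round(4).tolist())
E
python3 go.py 410 -220 230 -25; python3 go.py 483.7 -32.8 230 -4.4
```

```text
t 0.1 pos [ 277.1 -559.7  230.5] yang -63.65 w 85.2708378023511 F [-0.6  0.4 -0.4] q7 [59.7 -4.7]
dp [0.6746, -0.6136, 0.0021] rot [-0.0009, -0.0002, -0.4295]
t 0.1 pos [ 277.1 -559.7  230.5] yang -63.65 w 85.2708378023511 F [-0.6  0.4 -0.4] q7 [59.7 -4.7]
dp [1.0474, -0.9513, 0.0025] rot [-0.0009, -0.0004, -0.6584]
```

>>> move_arm(dp=[[0.1,-0.09,0],[0.22,-0.2,0],[0.34,-0.31,0],[0.45,-0.41,0],[0.56,-0.51,0],[0.64,-0.58,0],[0.6746,-0.6136,0.002],[0.6746,-0.6136,0.002]], delta_rot=[[0,0,-0.07],[0,0,-0.14],[0,0,-0.21],[0,0,-0.28],[0,0,-0.35],[0,0,-0.4],[-0.0009,-0.0002,-0.4295],[-0.0009,-0.0002,-0.4295]], hand=[85,85,80,75,70,65,60,60])

```text
t: 1.1
tool_pos: [410.3, -220.0, 230.3]
tool_rot: [[0.421, 0.907, 0.0], [0.907, -0.421, -0.001], [-0.001, 0.001, -1.0]]
wrist_force: [-0.2, -0.3, -0.6]
width: 60.0
finger_force: 0.0
```

```bash
python3 go.py 483.7 -32.8 150 -4.4
```

```text
t 1.1 pos [ 410.3 -220.   230.3] yang -24.92 w 60.032136949016504 F [-0.2 -0.3 -0.6] q7 [38.9 -6.1]
dp [0.5021, -0.0309, 0.2003] rot [0.0005, 0.0007, -0.228]
```

>>> move_arm(dp=[[0.12,-0.007,0],[0.25,-0.015,0],[0.37,-0.023,0.03],[0.46,-0.028,0.1],[0.5021,-0.0309,0.2],[0.5021,-0.0309,0.2003],[0.5021,-0.0309,0.2003]], delta_rot=[[0,0,-0.06],[0,0,-0.12],[0,0,-0.17],[0,0,-0.21],[0.0005,0.0007,-0.228],[0.0005,0.0007,-0.228],[0.0005,0.0007,-0.228]], hand=[60,55,50,45,45,45,45])

```text
t: 1.98
tool_pos: [484.3, -35.3, 150.8]
tool_rot: [[0.082, 0.997, 0.0], [0.997, -0.082, -0.001], [-0.001, 0.0, -1.0]]
wrist_force: [0.8, 0.6, 0.1]
width: 44.9
finger_force: 0.0
```

```bash
python3 go.py 483.7 -32.8 89 -4.4
python3 - <<'E'
from h import *
s=optics.snapshot("scene"); c=s["pixels"][160:300,270:430]
cv2.imwrite("pics/a1.png",cv2.resize(c[...,::-1],None,fx=4,fy=4,interpolation=cv2.INTER_CUBIC))
E
```

```text
t 1.975 pos [484.3 -35.3 150.8] yang -4.68 w 44.93272583754148 F [0.8 0.6 0.1] q7 [ 22.  -16.7]
dp [0.0062, -0.0019, 0.1546] rot [0.0002, 0.0004, -0.0031]
```

View pics/a1.png

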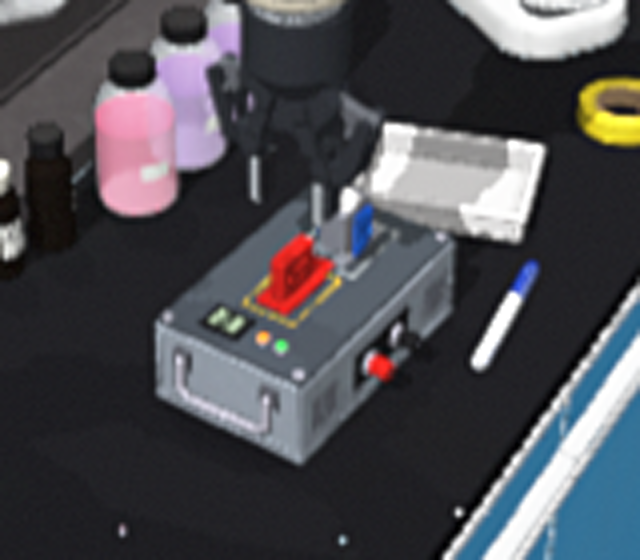

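The crop shows the fingers at about (286,195), up and behind the link at (290,265). I'll compare the projected TCP with that before I descend.

Run:
```python
from h import *
s=optics.snapshot("scene"); st=sensors.read_state(); print(st["tool_pos"],st["joint_vel"].round(2))
def proj(p):
    c=s["view"]@np.r_[p,1]; a,b=c[0]/-c[2],-c[1]/-c[2]; f=1+s["k1"]*(a*a+b*b)
    return np.array([s["fx"]*a*f+s["cx"],s["fy"]*b*f+s["cy"]])
cr=lambda q:((q-[270,160])*4).round()
T=st["tool_pos"]; y=st["tool_rot"][:,1]
print("tcp",cr(proj(T)),cr(proj(T+22*y)),cr(proj(T-22*y)),"link",cr(proj([483.7,-32.8,118])),"carrier",cr(proj([478.4,-104.4,118])))
c=s["pixels"][190:250,310:390]
cv2.imwrite("pics/a2.png",cv2.resize(c[...,::-1],None,fx=8,fy=8,interpolation=cv2.INTER_CUBIC))
```

```text
[484.70316137 -35.0418849  151.53508061] [-0.2  -0.34 -0.61  0.17 -0.01 -0.41 -0.19]
tcp [293. 207.] [267. 197.] [318. 218.] link [292. 247.] carrier [346. 198.]
```

View pics/a2.png

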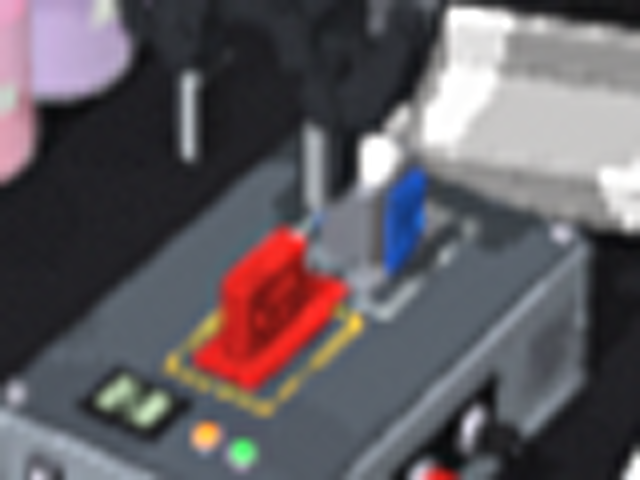

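The tips match their projected position, about 30 mm straight above the link, so the calibration agrees. I'll descend and close.

>>> move_arm(dp=[[0.0053,-0.0025,0.04],[0.0053,-0.0025,0.09],[0.0053,-0.0025,0.13],[0.0053,-0.0025,0.155],[0.0053,-0.0025,0.155],[0.0053,-0.0025,0.155]], delta_rot=[[0,0,-0.003],[0,0,-0.003],[0,0,-0.003],[0,0,-0.003],[0,0,-0.003],[0,0,-0.003]], hand=[45,45,45,45,45,45])

```text
t: 2.82
tool_pos: [483.5, -31.0, 88.6]
tool_rot: [[0.073, 0.997, 0.001], [0.997, -0.073, 0.0], [0.0, 0.001, -1.0]]
wrist_force: [0.2, 0.6, -0.4]
width: 45.0
finger_force: 0.0
```

>>> move_arm(dp=[[0,0,0],[0,0,0],[0,0,0],[0,0,0],[0,0,0]], delta_rot=[[0,0,0],[0,0,0],[0,0,0],[0,0,0],[0,0,0]], hand=[25,10,5,5,5])

```text
t: 3.45
tool_pos: [483.6, -31.1, 88.8]
tool_rot: [[0.074, 0.997, 0.001], [0.997, -0.074, -0.0], [-0.0, 0.001, -1.0]]
wrist_force: [-0.2, 0.2, 5.3]
width: 12.9
finger_force: 59.1
```

>>> move_arm(dp=[[0,0,-0.01],[0,0,-0.02],[0,0,-0.04],[0,0,-0.065],[0,0,-0.1],[0,0,-0.15],[0,0,-0.2],[0,0,-0.2]], delta_rot=[[0,0,0],[0,0,0],[0,0,0],[0,0,0],[0,0,0],[0,0,0],[0,0,0],[0,0,0]], hand=[5,5,5,5,5,5,5,5])

```text
t: 4.45
tool_pos: [484.2, -31.1, 170.3]
tool_rot: [[0.074, 0.997, 0.004], [0.997, -0.074, -0.001], [-0.0, 0.004, -1.0]]
wrist_force: [0.3, -0.1, -0.6]
width: 13.0
finger_force: 61.7
```

```bash
python3 go.py 487 -290 170 15.8
python3 - <<'E'
from h import *
s=optics.snapshot("scene"); c=s["pixels"][150:270,290:450]
cv2.imwrite("pics/a3.png",cv2.resize(c[...,::-1],None,fx=4,fy=4,interpolation=cv2.INTER_CUBIC))
E
```

```text
t 4.45 pos [484.2 -31.1 170.3] yang -4.22 w 13.041792468918691 F [ 0.3 -0.1 -0.6] q7 [ 22.4 -15.8]
dp [-0.6451, 0.0546, 0.0011] rot [0.0025, 0.0007, -0.2224]
```

View pics/a3.png

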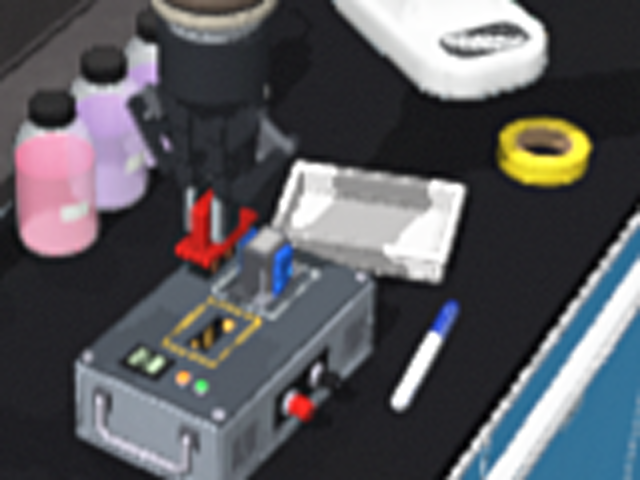

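The link is out of its socket, held upright, and the empty socket is visible. Next I'll carry it over to the tray.

>>> move_arm(dp=[[-0.08,0.006,0],[-0.18,0.012,0],[-0.3,0.02,0],[-0.41,0.03,0],[-0.52,0.036,0],[-0.6,0.041,0],[-0.6458,0.0446,0],[-0.6458,0.0446,0],[-0.6458,0.0446,0],[-0.6458,0.0446,0]], delta_rot=[[0,0,-0.03],[0,0,-0.06],[0,0,-0.1],[0,0,-0.14],[0,0,-0.18],[0,0,-0.21],[0.0025,0.0007,-0.2224],[0.0025,0.0007,-0.2224],[0.0025,0.0007,-0.2224],[0.0025,0.0007,-0.2224]], hand=[5,5,5,5,5,5,5,5,5,5])

```text
t: 5.75
tool_pos: [482.1, -288.7, 168.1]
tool_rot: [[-0.274, 0.962, -0.004], [0.962, 0.274, 0.001], [0.002, -0.003, -1.0]]
wrist_force: [-0.6, 0.5, -1.3]
width: 13.2
finger_force: 61.7
```

```bash
python3 go.py 483 -290 42 15.8
```

```text
t 5.75 pos [ 482.1 -288.7  168.1] yang 15.89 w 13.218457364506147 F [-0.6  0.5 -1.3] q7 [45.7 31.1]
dp [-0.0045, 0.0022, 0.3153] rot [-0.0022, -0.0014, 0.001]
```

>>> move_arm(dp=[[-0.0045,0.002,0.06],[-0.0045,0.002,0.13],[-0.0045,0.002,0.2],[-0.0045,0.002,0.26],[-0.0045,0.002,0.3],[-0.0045,0.002,0.315],[-0.0045,0.002,0.315],[-0.0045,0.002,0.315]], delta_rot=[[0,0,0],[0,0,0],[0,0,0],[0,0,0],[0,0,0],[0,0,0],[0,0,0],[0,0,0]], hand=[5,5,5,5,5,5,5,5])

```text
t: 6.75
tool_pos: [483.3, -291.7, 43.0]
tool_rot: [[-0.272, 0.962, -0.002], [0.962, 0.272, -0.0], [0.001, -0.002, -1.0]]
wrist_force: [0.2, -0.6, -0.6]
width: 12.9
finger_force: 61.7
```

```bash
python3 go.py 483 -290 36 15.8
python3 - <<'E'
from h import *
s=optics.snapshot("scene"); c=s["pixels"][150:250,330:450]
cv2.imwrite("pics/a4.png",cv2.resize(c[...,::-1],None,fx=5,fy=5,interpolation=cv2.INTER_CUBIC))
E
```

```text
t 6.75 pos [ 483.3 -291.7   43. ] yang 15.8 w 12.866572563973552 F [ 0.2 -0.6 -0.6] q7 [42.9 26.3]
dp [0.0043, 0.0004, 0.0176] rot [-0.0015, -0.0004, 0.0]
```

View pics/a4.png

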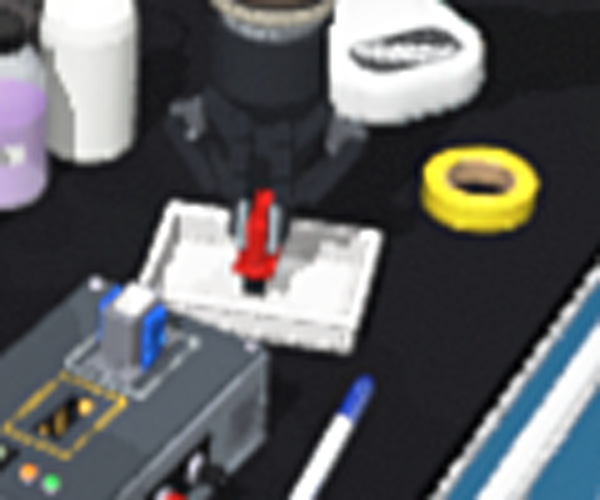

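The link hangs upright over the tray floor, clear of the walls. I'll lower it until it touches.

>>> move_arm(dp=[[0,0,0.005],[0,0,0.009],[0,0,0.013],[0,0,0.016],[0,0,0.0175],[0,0,0.0175]], delta_rot=[[0,0,0],[0,0,0],[0,0,0],[0,0,0],[0,0,0],[0,0,0]], hand=[5,5,5,5,5,5])

```text
t: 7.55
tool_pos: [482.7, -291.4, 35.1]
tool_rot: [[-0.272, 0.962, -0.004], [0.962, 0.272, 0.001], [0.002, -0.003, -1.0]]
wrist_force: [0.1, 0.6, -1.7]
width: 13.2
finger_force: 61.7
```

>>> move_arm(dp=[[0,0,0.002],[0,0,0.003],[0,0,0.003]], delta_rot=[[0,0,0],[0,0,0],[0,0,0]], hand=[5,5,5])

```text
t: 7.92
tool_pos: [482.8, -291.4, 34.9]
tool_rot: [[-0.272, 0.962, -0.004], [0.962, 0.272, 0.0], [0.001, -0.003, -1.0]]
wrist_force: [-2.5, 1.9, 7.4]
width: 13.1
finger_force: 63.0
```

It has touched down with about 7 N, so I'll release it and rise.

>>> move_arm(dp=[[0,0,0],[0,0,0],[0,0,0],[0,0,0],[0,0,-0.03],[0,0,-0.1],[0,0,-0.2],[0,0,-0.3],[0,0,-0.35],[0,0,-0.35]], delta_rot=[[0,0,0],[0,0,0],[0,0,0],[0,0,0],[0,0,0],[0,0,0],[0,0,0],[0,0,0],[0,0,0],[0,0,0]], hand=[18,25,40,40,40,40,50,55,55,55])

```text
t: 9.18
tool_pos: [484.3, -292.0, 176.4]
tool_rot: [[-0.272, 0.962, -0.0], [0.962, 0.272, -0.002], [-0.001, -0.001, -1.0]]
wrist_force: [-0.6, -0.0, -0.8]
width: 55.0
finger_force: 0.0
```

```bash
python3 go.py 478.4 -104.4 172 -4.4
python3 - <<'E'
from h import *
s=optics.snapshot("scene"); c=s["pixels"][150:250,330:450]
cv2.imwrite("pics/a5.png",cv2.resize(c[...,::-1],None,fx=5,fy=5,interpolation=cv2.INTER_CUBIC))
E
```

```text
t 9.175 pos [ 484.3 -292.   176.4] yang 15.8 w 54.998692394293606 F [-0.6 -0.  -0.8] q7 [46.1 31.4]
dp [0.4552, 0.1136, 0.0103] rot [-0.0002, 0.0009, 0.2244]
```

View pics/a5.png

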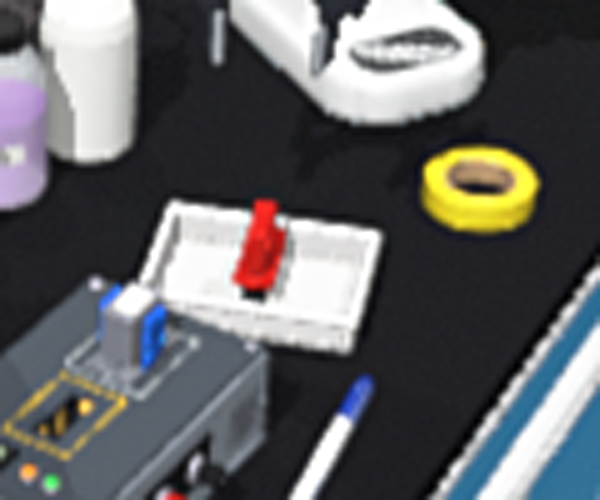

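The link stands upright and released in the tray, and the gripper is clear of it. Now I'll go above the carrier.

>>> move_arm(dp=[[0.07,0.018,0],[0.16,0.04,0],[0.26,0.065,0],[0.36,0.09,0],[0.43,0.107,0],[0.4552,0.1136,0.01],[0.4552,0.1136,0.01],[0.4552,0.1136,0.01],[0.4552,0.1136,0.01]], delta_rot=[[0,0,0.04],[0,0,0.08],[0,0,0.13],[0,0,0.18],[0,0,0.21],[0,0.0009,0.2244],[0,0.0009,0.2244],[0,0.0009,0.2244],[0,0.0009,0.2244]], hand=[55,55,55,55,55,55,55,55,55])

```text
t: 10.35
tool_pos: [477.2, -104.7, 169.9]
tool_rot: [[0.077, 0.997, -0.004], [0.997, -0.077, 0.002], [0.002, -0.004, -1.0]]
wrist_force: [0.1, -0.4, 0.1]
width: 54.9
finger_force: 0.0
```

```bash
python3 go.py 478.4 -104.4 86 -4.4
```

```text
t 10.35 pos [ 477.2 -104.7  169.9] yang -4.44 w 54.881362209218516 F [ 0.1 -0.4  0.1] q7 [29.4 -6.6]
dp [0.0007, 0.0037, 0.2098] rot [-0.0028, -0.0011, -0.0005]
```

>>> move_arm(dp=[[0,0.0025,0.05],[0,0.0025,0.11],[0,0.0025,0.165],[0,0.0025,0.2],[0,0.0025,0.21],[0,0.0025,0.21],[0,0.0025,0.21]], delta_rot=[[0,0,0],[-0.001,0,0],[-0.001,0,0],[-0.001,0,0],[-0.001,0,0],[-0.001,0,0],[-0.001,0,0]], hand=[55,55,55,55,55,55,55])

```text
t: 11.22
tool_pos: [478.6, -103.9, 86.8]
tool_rot: [[0.077, 0.997, -0.001], [0.997, -0.077, 0.002], [0.002, -0.001, -1.0]]
wrist_force: [-0.2, -0.9, 0.4]
width: 54.8
finger_force: 0.0
```

```bash
python3 go.py 478.4 -104.4 86 -4.4
```

```text
t 11.225 pos [ 478.6 -103.9   86.8] yang -4.39 w 54.76738982190145 F [-0.2 -0.9  0.4] q7 [ 26.9 -11.1]
dp [-0.0012, -0.0003, 0.0021] rot [-0.0008, -0.001, 0.0001]
```

>>> move_arm(dp=[[0,0,0],[0,0,0],[0,0,0],[0,0,0],[0,0,0],[0,0,0]], delta_rot=[[0,0,0],[0,0,0],[0,0,0],[0,0,0],[0,0,0],[0,0,0]], hand=[40,32,25,15,15,15])

```text
t: 11.98
tool_pos: [478.6, -103.9, 87.4]
tool_rot: [[0.077, 0.997, -0.001], [0.997, -0.077, 0.001], [0.001, -0.001, -1.0]]
wrist_force: [-2.4, -0.4, 13.5]
width: 22.4
finger_force: 58.8
```

The width of 22.4 mm is below the expected 26 mm, so I'll look before lifting.

Run:
```python
from h import *
s=optics.snapshot("scene"); c=s["pixels"][185:245,320:400]
cv2.imwrite("pics/a6.png",cv2.resize(c[...,::-1],None,fx=8,fy=8,interpolation=cv2.INTER_CUBIC))
st=sensors.read_state(); print(st["width"],st["finger_force"],st["wrist_force"],st["torque"])
```

```text
22.31724355896287 58.76449923031032 [-3.19516083  0.76412793 13.78167065] [ 0.07007463  0.61431822 -0.00680228]
```

View pics/a6.png

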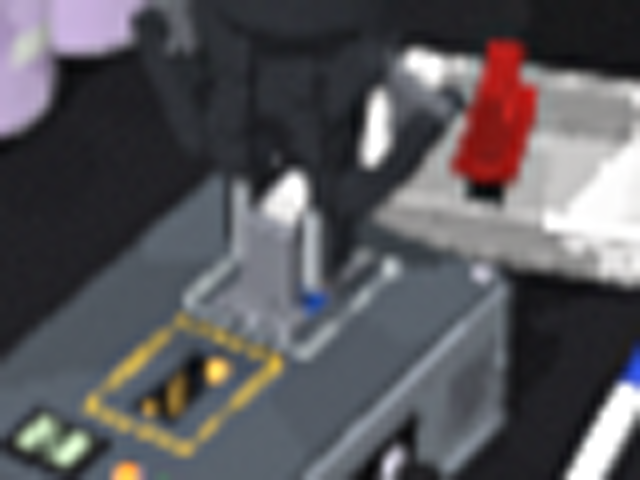

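The pads sit on the pinched catches, with a little blue showing below the tip at (315,300). I'll start a gentle lift and watch the force.

>>> move_arm(dp=[[0,0,-0.004],[0,0,-0.008],[0,0,-0.012],[0,0,-0.015],[0,0,-0.015]], delta_rot=[[0,0,0],[0,0,0],[0,0,0],[0,0,0],[0,0,0]], hand=[15,15,15,15,15])

```text
t: 12.65
tool_pos: [478.1, -103.8, 92.1]
tool_rot: [[0.076, 0.997, -0.002], [0.997, -0.076, 0.002], [0.002, -0.002, -1.0]]
wrist_force: [-0.6, 0.7, -1.4]
width: 22.6
finger_force: 58.8
```

It's rising freely, with the wrist carrying only its weight.

>>> move_arm(dp=[[0,0,-0.015],[0,0,-0.035],[0,0,-0.065],[0,0,-0.1],[0,0,-0.14],[0,0,-0.18],[0,0,-0.21],[0,0,-0.23],[0,0,-0.237],[0,0,-0.237]], delta_rot=[[0,0,0],[0,0,0],[0,0,0],[0,0,0],[0,0,0],[0,0,0],[0,0,0],[0,0,0],[0,0,0],[0,0,0]], hand=[15,15,15,15,15,15,15,15,15,15])

```text
t: 13.9
tool_pos: [478.1, -104.0, 186.8]
tool_rot: [[0.077, 0.997, -0.003], [0.997, -0.077, 0.002], [0.002, -0.003, -1.0]]
wrist_force: [-0.3, -1.0, -0.9]
width: 22.4
finger_force: 58.8
```

>>> move_arm(dp=[[0,0,0],[0,0,0],[0,0,0],[0,0,0],[0,0,0],[0,0,0],[0,0,0],[0,0,0]], delta_rot=[[0,0,0],[0,0,0],[0,0,0],[0,0,0],[0,0,0],[0,0,0],[0,0,0],[0,0,0]], hand=[15,15,15,15,15,15,15,15])

```text
t: 14.9
tool_pos: [478.3, -104.1, 187.0]
tool_rot: [[0.077, 0.997, -0.002], [0.997, -0.077, 0.002], [0.002, -0.002, -1.0]]
wrist_force: [-0.4, 0.1, -0.4]
width: 22.1
finger_force: 58.8
```

```bash
python3 go.py 478.5 -104 187 -4.4
python3 - <<'E'
from h import *
s=optics.snapshot("scene"); c=s["pixels"][145:265,300:450]
cv2.imwrite("pics/a7.png",cv2.resize(c[...,::-1],None,fx=5,fy=5,interpolation=cv2.INTER_CUBIC))
E
```

```text
t 14.9 pos [ 478.3 -104.1  187. ] yang -4.39 w 22.09601038613328 F [-0.4  0.1 -0.4] q7 [29.8 -5.9]
dp [0.0002, 0.0006, -0.0001] rot [-0.0015, -0.0012, 0.0001]
```

View pics/a7.png

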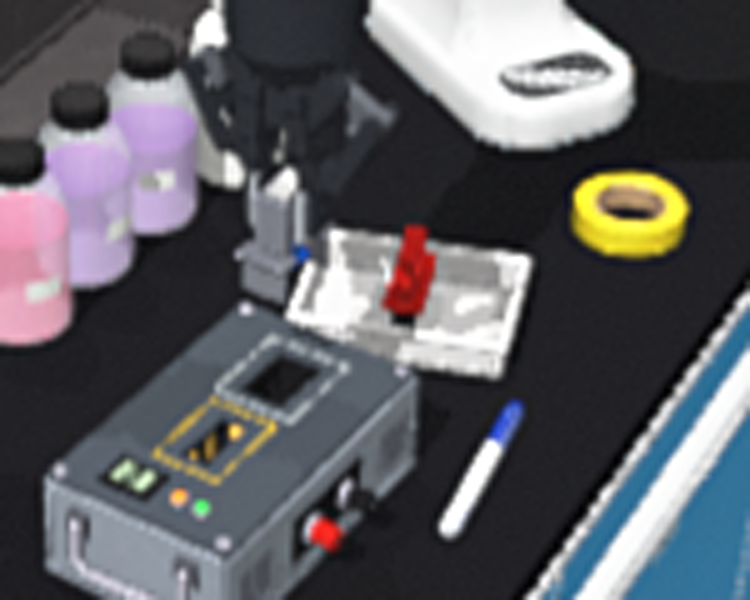

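The carrier is held upright above its open well at (283,380), about 100 mm up. The link stands in the tray at (410,275). Handing in.

```bash
python3 -c "
from plant import bot; print(bot.hand_in())"
```

```text
the job is handed in; nothing more can be done
None
```

The job is done and handed in at about 15 s: the red link stands released in the tray, and the fuse carrier is held upright and still by its pinched catches, about 100 mm above its well.

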